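# Snap the cover onto the drone battery case

## Robot

A 6-joint arm with a two-finger parallel gripper is mounted at the origin on the work surface. World frame = base frame: x ahead of the robot, y to its left, z up, the work surface at z = 0. Lengths are in m, angles in rad, forces in N, time in s.
With the tool pointing down it reaches from about 0.25 to 0.85 m from the base axis. Payload 12.5 kg.
Tool frame: the origin (TCP) lies between the finger pads; the fingertips stand 22 mm ahead of it and the grasp point (between the pads) lies 3 mm ahead of it; z points along the fingers, x is the direction in which the jaws open and shut, and the axes are right-handed (so a half turn about z gives the same grasp; the last joint's range is limited). The gripper opens to 93 mm and grips with 3 to 60 N. Pads are 15 mm wide; open, the fingers measure 128 mm over their backs; the gripper's body (75 mm by 188 mm) begins 65 mm behind the grasp point.
Start: joints at [-1.203, 0.351, 1.652, -0, 1.139, -0.085], TCP at [0.241, -0.495, 0.241] pointing down, gripper open.
Joint ranges: [-2.75, 2.75], [-0.79, 2.1], [0.01, 2.65], [-1.57, 4.71], [0.07, 3.14], [-2.87, 2.87]. Speed limits (rad/s): [2.22, 2.22, 2.79, 3.14, 3.14, 3.14].

## Interface

Orientations are given as a rotation vector (axis times angle).
In Python, from station import * gives the robot as it stands.
- The arm moves only by the shell command python3 -m jog 'ROWS' [FORCE]. ROWS is JSON, a list that holds one entry, the list of rows, each a list of 7 numbers: the shift along the tool's x, y, z in m, then the turn, a rotation vector about the tool's x, y, z in degrees, then the finger opening in m, from 0 to 0.093. In form: [[[tx, ty, tz, rx, ry, rz, hand], ...]]. A call has 1 to 12 rows; each row shifts and turns the commanded pose from where the row before left it, along the tool's axes as they then stand; what a row does not reach is not made up. A row lasts 1/8 s, in which the tool goes at most 62.5 mm and 10.7 degrees, less where a joint would pass 70% of its speed; a pose out of reach is approached as far as the arm can. A call with a gripper value outside its range is refused whole. The fingers move at their own pace and stop on an object; FORCE is the grip in N (left out, the last holds). Time passes only in rows, so rows that do not move let the fingers close. It gives the time, the measured TCP pose, the force and the opening at its end, in the units of the state.
- get_obs(): the state, without advancing time (a new reading comes with each control period).
- grab_frame(name): name is "side" or "top" or "wrist"; returns the picture (400x640x3 uint8, red, green, blue); there is no depth.
- camera_info(name): a dict with "fx", "fy", "cx", "cy" (pixels), "dist_coeffs" ([k1, k2, p1, p2, k3] as OpenCV has them; the pictures are not rectified), "R" (3x3) and "t" (3): a world point X has camera coordinates R X + t. Camera axes: x right, y down, z forward; pixel columns grow to the right and rows downward; lengths in m; the calibration is good to about 2 mm. A picture is of the moment at which its call begins: read the wrist's pose just before it. camera_info takes no time and is no camera call; for the wrist camera it gives the pose at the moment of the call.
- job_done(): hands the job in, once; it reports no verdict.
Trained networks look in the newest picture that a camera, given by its name, has taken for a name from the list of things; names that differ only in an ending like _2 or _b are one class to them, and where a whole thing is asked for, a point or a joint stands for the part that bears it (a point fixed in the world has none). Each returns a list of dicts, best first, with "score" (0 to 1); they miss things now and then, are a little off and sometimes report something else, mostly with a low value. They report only what shows in the picture. A call takes as long as a camera call. They do not tell look-alikes from the thing itself.
- boxes_of(name, camera): "location" ([column, row] in pixels, amid what is visible of it).
- masks_of(name, camera): "mask" (400x640 bool, what is visible of it) and "location" ([column, row] in pixels, amid what is visible of it).
- landmark_of(name, camera): "location" ([column, row] in pixels: a listed point, or the origin of a listed thing).
The state is a dict: "clock": time; "joint_positions": joint angles; "joint_velocities": joint speeds; "effort": joint torques, N m; "tool_pos": TCP position; "eef_rot": TCP orientation; "contact_force": force on the tool from outside, world axes, zero at the start; "torque": the same for the moment, N m; "grip_width": finger opening in m.
Only numpy, scipy, OpenCV 4.12 (cv2) and the standard library are available. Lean on these libraries where they do the work, as an engineer would, in place of code of your own. Each camera call takes 0.05 s, during which the arm holds its last target. There are 200 camera calls.

## Task

Close the drone battery case with its loose cover: hook the cover's flat tongue under the case's lip with the other edge raised, then press that rounded edge down until the cover snaps fully home at both catches. Lift your hand clear, then give the cover one more firm but measured push (about 15 N, never more than 50 N) near the snapped-in edge to confirm it is seated, and leave it closed and untouched. Leave the drone, the tape roll and the screwdriver where they are.

Things in the scene. Friction and masses are not known exactly. Their poses are not given: they have to be found in the camera images.
- case: Grey plastic battery case, open on top, fixed to the table, 160 x 120 mm. Origin: centre of its underside; z up, x from the slot side (-x, roughly away from the robot) to the catch side. Ledge at z = 50 mm for x -80 to -50 mm, side rims at z = 47 mm. When the cover is home, the cover's frame is the case's frame raised by 50 mm.
- case_slot (a point): Middle of the slot's mouth (case frame -66, 0, 54 mm). A lip bar (x -80 to -66, z 58 to 64 mm, full width) bridges the slot, 8 mm high (z 50 to 58 mm) and 100 mm wide between two posts that also end at x = -66 mm.
- case_catch (a point): Midway between the two spring catches (case frame 72.5, 0, 60.5 mm): steel rollers 10 mm in diameter at this x and z, y = +-32 mm, sticking out 5 mm towards -x from two pillars (x 73 to 84 mm, 22 mm wide, top z = 70 mm); they spring back up to 7 mm. Below them a sprung black seal strip, x 59 to 71 mm, top z = 50 mm, gives up to 2.5 mm.
- cover: Loose grey plastic cover, 0.1 to 0.2 kg, at first flat on the table, right side up. Origin on its underside near the middle; x from tongue to rounded edge, z up. Plate x -66 to 65 mm, 110 mm wide, 5 mm thick. Bead along the +x edge: 10 mm in diameter, axis at x 65, z 5 mm. It takes about 10 N at this edge to snap both catches; over 50 N of pushing would crack it.
- cover_ridge (a point): Centre of the top of the grip ridge across the cover's middle (cover frame -2, 0, 33 mm): 16 mm thick in x, 60 mm long in y, standing 28 mm above the plate.
- cover_tongue (a point): Middle of the tongue's tip (cover frame -76, 0, 2 mm). Tongue: x -76 to -66 mm, 84 mm wide, z 0 to 4 mm; the plate's wider shoulders stop against the slot's posts. It goes in tilted up to 15 degrees, and the bead then rests on the rollers about 12 mm above home. Home: x -76 to -73, z 52 mm in the case frame.
- cover_edge (a point): Upper face of the cover near the rounded edge, in the middle, a place to push (cover frame 55, 0, 5 mm).
- cover_left (a point): Upper face at the rounded edge's +y corner (cover frame 60, 45, 5 mm); at z = 55 mm in the case frame when home, about 66 mm when still on the catch.
- cover_right (a point): The same at the -y corner (cover frame 60, -45, 5 mm).
- drone: Small black quadcopter standing on the table, 185 mm square over its guards, 40 mm high; origin under its middle. A bystander.
- tape: Roll of paper tape lying flat, 90 mm across, 24 mm high; origin under its middle. A bystander.
- driver: Black screwdriver lying on the table; origin under it. A bystander.
Mind the look-alikes: they are no part of the job. What is shaped like the cover but purple is not meant. Leave any orange look-alike of the case alone.

How it is judged:
By the outcome, as a careful person would: the job done as asked, in the order asked, and still so for the second after the job is handed in, with the robot touching nothing.
It also fails if it takes over 72 s, if anything falls off the work surface, if the arm or the gripper's body presses on something with over 40 N, if the wrist force passes 120 N, or if a joint passes its speed limit or range.

## Working session

There is one attempt and no reset: what is moved stays moved. The work goes in short steps, Python scripts to look and compute and a shell command to move; the robot and the scene stay as the last step left them, time stands still between calls to the robot, and variables do not carry over. Pictures are saved under pics/ and viewed, about 8 in all and at most 12, crops included, and the job is handed in when it is done.

```bash
ls; mkdir -p pics; cat > h.py <<'E'
import numpy as np, cv2, json
from station import *
from scipy.spatial.transform import Rotation as R
def ray(cam,px,info=None):
    c=info or camera_info(cam)
    K=np.array([[c['fx'],0,c['cx']],[0,c['fy'],c['cy']],[0,0,1]])
    u=cv2.undistortPoints(np.array([[px]],float),K,np.array(c['dist_coeffs']))[0,0]
    Rm=np.array(c['R']);t=np.array(c['t'])
    return -Rm.T@t, Rm.T@np.array([u[0],u[1],1])
def atz(cam,px,z):
    o,d=ray(cam,px); return o+d*(z-o[2])/d[2]
def proj(cam,X):
    c=camera_info(cam)
    K=np.array([[c['fx'],0,c['cx']],[0,c['fy'],c['cy']],[0,0,1]])
    return cv2.projectPoints(np.array(X,float).reshape(-1,3),cv2.Rodrigues(np.array(c['R']))[0],np.array(c['t']),K,np.array(c['dist_coeffs']))[0][:,0]
E
python3 - <<'E'
from h import *
np.set_printoptions(precision=3,suppress=True)
ims=[]
for cam in ['top','side']:
    im=grab_frame(cam); ims.append(im)
    for n,z in [('case',0),('case_slot',.054),('case_catch',.0605),('cover',0),('cover_ridge',.033),('cover_tongue',.002),('cover_edge',.005),('cover_left',.005),('cover_right',.005)]:
        for r in landmark_of(n,cam)[:3]:
            print(cam,n,round(r['score'],2),np.round(r['location']),atz(cam,r['location'],z))
cv2.imwrite('pics/a.png',cv2.cvtColor(np.vstack(ims),cv2.COLOR_RGB2BGR)[:, :] if 0 else cv2.resize(cv2.cvtColor(np.vstack(ims),cv2.COLOR_RGB2BGR),(480,600)))
cv2.imwrite('pics/top.png',cv2.cvtColor(ims[0],cv2.COLOR_RGB2BGR));cv2.imwrite('pics/side.png',cv2.cvtColor(ims[1],cv2.COLOR_RGB2BGR))
E
```

```text
pics
top case 0.87 [154. 215.] [0.537 0.426 0.   ]
top case 0.84 [242. 222.] [0.51  0.185 0.   ]
top case_slot 0.81 [152. 187.] [0.606 0.408 0.054]
top case_slot 0.69 [241. 198.] [0.569 0.177 0.054]
top case_catch 0.88 [228. 252.] [0.434 0.209 0.06 ]
top case_catch 0.58 [143. 237.] [0.477 0.429 0.06 ]
top cover 0.9 [377. 210.] [ 0.531 -0.174  0.   ]
top cover 0.87 [356. 289.] [ 0.326 -0.112  0.   ]
top cover_ridge 0.78 [377. 213.] [ 0.522 -0.17   0.033]
top cover_ridge 0.74 [357. 293.] [ 0.32  -0.112  0.033]
top cover_tongue 0.76 [336. 312.] [ 0.27  -0.057  0.002]
top cover_tongue 0.69 [361. 184.] [ 0.602 -0.135  0.002]
top cover_edge 0.91 [386. 227.] [ 0.485 -0.196  0.005]
top cover_edge 0.79 [375. 281.] [ 0.346 -0.161  0.005]
top cover_left 0.9 [366. 265.] [ 0.389 -0.138  0.005]
top cover_left 0.58 [399. 222.] [ 0.497 -0.231  0.005]
top cover_left 0.41 [307. 129.] [0.756 0.006 0.005]
top cover_right 0.88 [369. 236.] [ 0.465 -0.151  0.005]
top cover_right 0.64 [390. 290.] [ 0.322 -0.199  0.005]
side case 0.36 [368. 183.] [0.764 0.004 0.   ]
side cover 0.83 [264. 272.] [ 0.308 -0.123  0.   ]
side cover_tongue 0.98 [239. 265.] [ 0.266 -0.064  0.002]
side cover_tongue 0.51 [357. 230.] [ 0.602 -0.143  0.002]
side cover_edge 0.9 [288. 272.] [ 0.357 -0.162  0.005]
side cover_left 0.6 [297. 262.] [ 0.396 -0.146  0.005]
side cover_right 0.94 [282. 288.] [ 0.319 -0.197  0.005]
```

View pics/top.png

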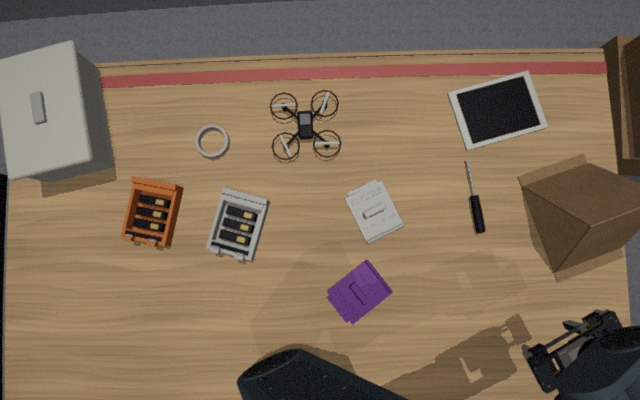

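View pics/side.png

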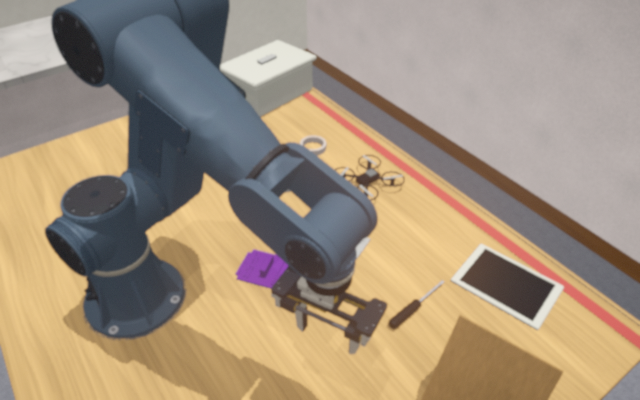

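```bash
cat >> h.py <<'E'
np.set_printoptions(precision=4,suppress=True)
def Rz(a): return R.from_euler('z',a,degrees=True)
def plan(pos,Rt):
    """shift in the present tool axes, then turn (deg rotvec, tool axes)"""
    o=get_obs(); Rc=R.from_rotvec(o['eef_rot'])
    print('now',o['clock'],o['tool_pos'],'F',o['contact_force'],'w',o['grip_width'],'q',np.array(o['joint_positions']))
    print('shift mm',1e3*Rc.inv().apply(np.array(pos)-o['tool_pos']),'turn deg',np.degrees((Rc.inv()*Rt).as_rotvec()))
def down(yaw):
    "tool z down, tool x at yaw (deg)"
    x=np.array([np.cos(np.radians(yaw)),np.sin(np.radians(yaw)),0]);z=np.array([0,0,-1.])
    return R.from_matrix(np.c_[x,np.cross(z,x),z])
E
python3 - <<'E'
from h import *
print(R.from_rotvec(get_obs()['eef_rot']).as_matrix())
for y in (207.5,27.5): plan([.533,-.17,.24],down(y))
E
```

```text
[[ 0.4375 -0.8992 -0.    ]
 [-0.8992 -0.4375  0.    ]
 [-0.      0.     -1.    ]]
now 1.0 [ 0.2406 -0.4945  0.2406] F [-0.6377 -0.1101  0.1222] w 0.0929554283859219 q [-1.2026  0.3507  1.6518 -0.      1.1391 -0.0846]
shift mm [-163.9179 -404.8998    0.63  ] turn deg [ 0.0022 -0.0001 88.4455]
now 1.0 [ 0.2406 -0.4945  0.2406] F [-0.6377 -0.1101  0.1222] w 0.0929554283859219 q [-1.2026  0.3507  1.6518 -0.      1.1391 -0.0846]
shift mm [-163.9179 -404.8998    0.63  ] turn deg [  0.0001   0.0022 -91.5545]
```

```bash
python3 -m jog '[[[-0.055,0,0,0,0,0,0.06],[-0.055,-0.02,0,0,0,0,0.06],[-0.054,-0.035,0,0,0,0,0.06],[0,-0.055,0,0,0,0,0.06],[0,-0.055,0,0,0,0,0.06],[0,-0.055,0,0,0,0,0.06],[0,-0.055,0,0,0,0,0.06],[0,-0.055,0,0,0,0,0.06],[0,-0.055,0,0,0,0,0.06],[0,-0.02,0,0,0,0,0.06],[0,0,0,0,0,0,0.06]]]'
python3 -m jog '[[[0,0,0,0,0,-10,0.06],[0,0,0,0,0,-10,0.06],[0,0,0,0,0,-10,0.06],[0,0,0,0,0,-10,0.06],[0,0,0,0,0,-10,0.06],[0,0,0,0,0,-10,0.06],[0,0,0,0,0,-10,0.06],[0,0,0,0,0,-10,0.06],[0,0,0,0,0,-10,0.06],[0,0,0,0,0,-1.5,0.06],[0,0,0,0,0,0,0.06],[0,0,0,0,0,0,0.06]]]'
cat > look.py <<'E'
import sys
from h import *
cam='wrist'
def look(names,z0,fn=None):
    im=grab_frame(cam)
    for n,z in names:
        for r in landmark_of(n,cam)[:2]:
            print(n,round(r['score'],2),np.round(r['location'],1),atz(cam,r['location'],z0+z)[:2])
    if fn: cv2.imwrite(fn,cv2.cvtColor(im,cv2.COLOR_RGB2BGR))
COVER=[('cover',0),('cover_ridge',.033),('cover_tongue',.002),('cover_edge',.005),('cover_left',.005),('cover_right',.005)]
CASE=[('case',0),('case_slot',.054),('case_catch',.0605)]
E
python3 - <<'E'
from look import *
look(COVER,0,'pics/w1.png')
plan([.533,-.17,.031],down(27.5))
E
```

```text
clock: 2.38
tool_pos: [0.533, -0.1714, 0.2403]
eef_rot: [2.664, -1.664, -0.001]
contact_force: [-0.2, -0.4, 0.6]
grip_width: 0.0602
clock: 3.88
tool_pos: [0.5326, -0.172, 0.2407]
eef_rot: [3.053, 0.741, -0.0]
contact_force: [-0.2, -1.0, -0.0]
grip_width: 0.0599
cover 0.64 [322.3 164.8] [ 0.5307 -0.1682]
cover 0.6 [162.2  38.1] [ 0.322  -0.1263]
cover_ridge 0.89 [322.4 167.7] [ 0.5294 -0.1655]
cover_ridge 0.75 [146.7  21.9] [ 0.3194 -0.1182]
cover_tongue 0.92 [386.5 167.8] [ 0.597  -0.1372]
cover_edge 0.66 [272.8 165.3] [ 0.4811 -0.1934]
cover_edge 0.62 [176.1  87. ] [ 0.3541 -0.1645]
cover_left 0.98 [219.7  83.4] [ 0.3938 -0.1398]
cover_left 0.9 [266.4 201.9] [ 0.4928 -0.2358]
cover_right 0.88 [134.   98.5] [ 0.3184 -0.1963]
now 4.225 [ 0.5329 -0.1717  0.2406] F [-0.2926 -0.3309  0.8003] w 0.059822245993255314 q [-0.3949  0.3686  1.6259 -0.      1.1471 -0.8736]
shift mm [  0.9232  -1.4429 209.6099] turn deg [-0.0019  0.003  -0.0702]
```

View pics/w1.png

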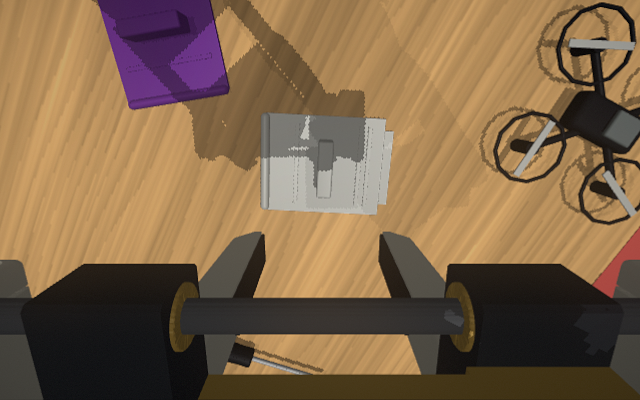

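```bash
python3 - <<'E'
from h import *
def yaw(a,b,z):
    d=atz('wrist',b,z)-atz('wrist',a,z); print(np.degrees(np.arctan2(d[1],d[0])),np.linalg.norm(d))
yaw((264,209),(378,214),.005); yaw((324,141),(324.5,197),.033); yaw((265,113),(264,208),.008)
g=masks_of('cover','wrist')
for m in g[:2]:
    M=m['mask'].astype(np.uint8); c=max(cv2.findContours(M,0,2)[0],key=cv2.contourArea)
    P=np.array([atz('wrist',p[0],.004)[:2] for p in c.astype(float)],np.float32)
    print(m['location'],cv2.minAreaRect(P))
im=cv2.imread('pics/w1.png'); cv2.imwrite('pics/c1.png',cv2.resize(im[100:230,240:410],None,fx=4,fy=4,interpolation=2))
E
```

```text
24.768321447629013 0.13348016515972536
-61.978285836157085 0.05956491385536638
-65.74833086615644 0.10702660888911934
[165.8, 51.8] ((0.33081918954849243, -0.1340486854314804), (0.11324933916330338, 0.1072496697306633), 35.79935073852539)
[324.0, 162.3] ((0.5335825681686401, -0.16716381907463074), (0.14638790488243103, 0.11048109084367752), 24.43167495727539)
```

View pics/c1.png

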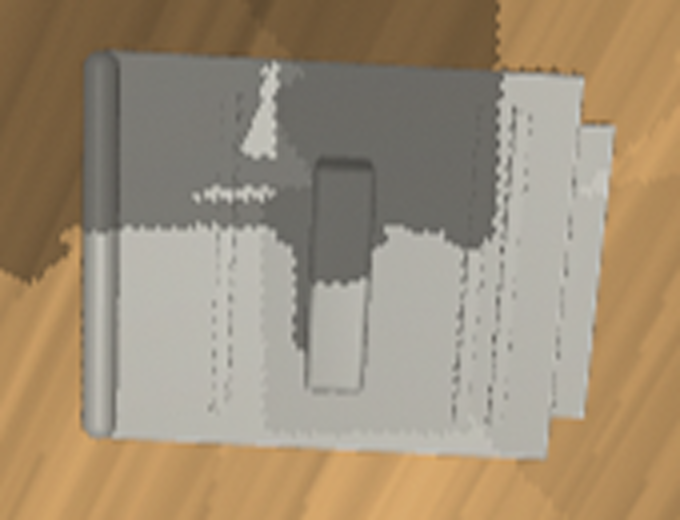

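```bash
python3 -m jog '[[[0.0013,-0.0046,0.045,0,0,3,0.06],[0,0,0.045,0,0,0,0.06],[0,0,0.045,0,0,0,0.06],[0,0,0.045,0,0,0,0.06],[0,0,0.02,0,0,0,0.06],[0,0,0.0105,0,0,0,0.06],[0,0,0,0,0,0,0.06],[0,0,0,0,0,0,0.0],[0,0,0,0,0,0,0.0],[0,0,0,0,0,0,0.0],[0,0,0,0,0,0,0.0],[0,0,0,0,0,0,0.0]]]' 25
python3 -c "
from h import *
plan([.532,-.167,.03],down(24.5))"
```

```text
clock: 5.78
tool_pos: [0.532, -0.1671, 0.0302]
eef_rot: [3.07, 0.665, 0.0]
contact_force: [-0.4, 0.4, 0.8]
grip_width: 0.0158
now 5.775 [ 0.532  -0.1671  0.0302] F [-0.3604  0.3759  0.8259] w 0.015815564979414512 q [-0.3878  0.6617  1.7653  0.0001  0.7143 -0.8144]
shift mm [ 0.0369 -0.0487  0.2419] turn deg [ 0.0091 -0.0143 -0.0621]
```

```bash
python3 -m jog '[[[0,0,-0.02,0,0,0,0],[0,0,-0.05,0,0,0,0],[0,0,-0.05,0,0,0,0],[0,0,-0.05,0,0,0,0],[0.013,-0.044,-0.05,0,0,0,0],[0.013,-0.044,-0.03,0,0,0,0],[0.013,-0.044,0,0,0,0,0],[0.013,-0.044,0,0,0,0,0],[0.013,-0.044,0,0,0,0,0],[0,0,0,0,0,0,0]]]' 
python3 -m jog '[[[0,0,0,0,0,9.5,0],[0,0,0,0,0,9.5,0],[0,0,0,0,0,9.5,0],[0,0,0,0,0,9.5,0],[0,0,0,0,0,0,0],[0,0,0,0,0,0,0]]]'
python3 - <<'E'
from look import *
look(CASE+[('cover_ridge',.2),('cover_edge',.2),('cover_tongue',.2)],0,'pics/w2.png')
for m in masks_of('case','wrist')[:2]:
    c=max(cv2.findContours(m['mask'].astype(np.uint8),0,2)[0],key=cv2.contourArea)
    P=np.array([atz('wrist',p[0],.06)[:2] for p in c.astype(float)],np.float32)
    print(m['score'],m['location'],cv2.minAreaRect(P))
plan([.5,.06,.28],down(-13.4))
E
```

```text
clock: 7.02
tool_pos: [0.4998, 0.0588, 0.2761]
eef_rot: [-3.069, -0.67, 0.001]
contact_force: [-1.2, -0.1, -1.4]
grip_width: 0.0162
clock: 7.78
tool_pos: [0.5005, 0.0561, 0.2761]
eef_rot: [3.12, -0.366, -0.0]
contact_force: [-0.3, -0.8, -1.6]
grip_width: 0.0159
case 0.89 [299.3  50.7] [0.5051 0.1881]
case_slot 0.74 [364.7  44.7] [0.5712 0.1706]
case_catch 0.73 [223.2  36.3] [0.4385 0.2093]
cover_ridge 0.89 [323.5 269.9] [0.4914 0.0149]
cover_edge 0.64 [216.6 243.7] [0.4235 0.052 ]
cover_tongue 0.93 [455.1 243.2] [0.5854 0.0135]
0.9 [297.8, 52.1] ((0.5008898973464966, 0.17991456389427185), (0.10092427581548691, 0.1680641770362854), 73.1765365600586)
now 8.175 [0.5005 0.0565 0.2762] F [ 0.1394  0.1457 -2.0756] w 0.015061833637482789 q [ 0.02    0.2293  1.7249 -0.      1.1874  0.2561]
shift mm [-1.3174 -3.2439 -3.8096] turn deg [ 0.0008 -0.0011 -0.1266]
```

View pics/w2.png

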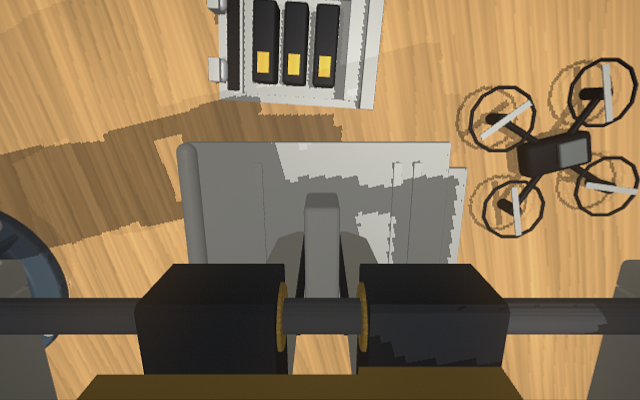

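```bash
python3 - <<'E'
from h import *
o=get_obs();Rc=R.from_rotvec(o['eef_rot'])
for p in [(195,143),(320,142),(445,142)]: print(1e3*Rc.inv().apply(atz('wrist',p,o['tool_pos'][2]-.025)-o['tool_pos']))
for p in [(178,150),(185,230)]: print('bead',1e3*Rc.inv().apply(atz('wrist',p,o['tool_pos'][2]-.025)-o['tool_pos']))
for p in [(466,170),(461,230)]: print('tongue',1e3*Rc.inv().apply(atz('wrist',p,o['tool_pos'][2]-.026)-o['tool_pos']))
E
python3 -m jog '[[[0,0,-0.05,0,0,0,0],[0,0,-0.05,0,0,3.5,0],[0,0,0,0,0,0,0],[0,0,0,0,0,0,0]]]'
python3 - <<'E'
from look import *
look(CASE,0,'pics/w3.png')
for m in masks_of('case','wrist')[:2]:
    c=max(cv2.findContours(m['mask'].astype(np.uint8),0,2)[0],key=cv2.contourArea)
    P=np.array([atz('wrist',p[0],.055)[:2] for p in c.astype(float)],np.float32)
    print(m['score'],m['location'],cv2.minAreaRect(P))
plan([.5,.06,.28],down(-13.4))
im=cv2.imread('pics/w3.png'); cv2.imwrite('pics/w3c.png',cv2.resize(im[20:170,200:420],None,fx=3.5,fy=3.5,interpolation=2))
E
```

```text
[-62.9971 -53.5432  24.9981]
[ -1.209  -54.0158  24.9992]
[ 60.4807 -53.9855  25.0004]
bead [-71.7904 -50.0841  24.998 ]
bead [-72.8627  -7.6612  24.9986]
tongue [ 72.8385 -39.7429  26.0008]
tongue [73.819  -7.2611 26.0013]
clock: 8.68
tool_pos: [0.5002, 0.0565, 0.3753]
eef_rot: [3.107, -0.465, -0.002]
contact_force: [-0.3, 0.1, -2.4]
grip_width: 0.0157
case 0.69 [297.8  61. ] [0.5038 0.1897]
case 0.47 [322.7 271.3] [ 0.4409 -0.1368]
case_slot 0.66 [351.2  56.4] [0.5723 0.1684]
case_catch 0.74 [241.3  56.5] [0.4401 0.2082]
0.95 [296.0, 53.5] ((0.5030186772346497, 0.18937110900878906), (0.12241935729980469, 0.16941262781620026), 73.70730590820312)
0.62 [321.8, 199.9] ((0.47163963317871094, -0.03750297427177429), (0.23711372911930084, 0.4020201563835144), 72.94713592529297)
now 8.925 [0.5003 0.0566 0.3753] F [ 0.5169 -0.7714 -1.3235] w 0.015674172287391392 q [0.02   0.1563 1.5728 0.0001 1.4141 0.3175]
shift mm [-1.1604 -3.247  95.2726] turn deg [ 0.0235  0.0915 -3.644 ]
```

View pics/w3c.png

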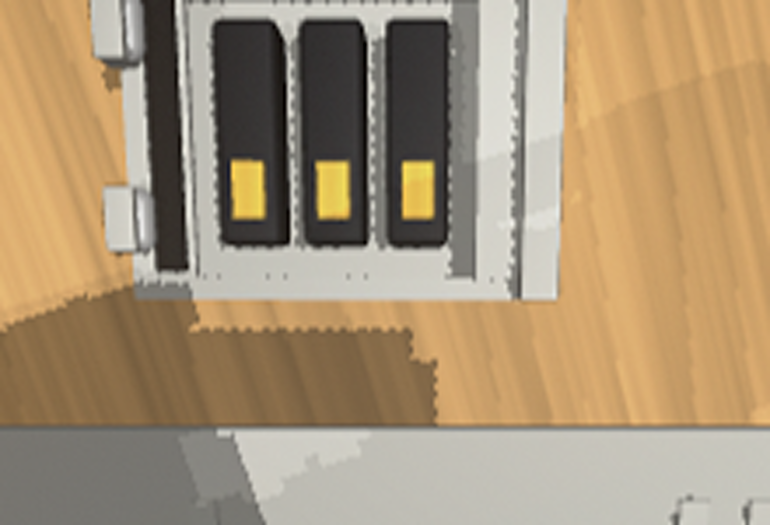

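```bash
python3 - <<'E'
from h import *
a=np.radians(163);x=np.array([np.cos(a),np.sin(a)]);y=np.array([-x[1],x[0]]);O=np.array([.508,.1885])
def c(n,u,v,z): 
    p=atz('wrist',(200+u/3.5,20+v/3.5),z)[:2]-O; print(n,1e3*np.array([p@x,p@y]))
c('rim y60',300,298,.047);c('lip y60 x-80',556,298,.064);c('lip outer x-80',564,100,.064);c('lip inner x-66',521,150,.064)
c('pillar -x face x73 top, y21?',137,187,.070);c('pillar y43',128,250,.070);c('pillar2 y-21',135,62,.07);c('case outer x84 pillar',106,190,.07)
E
```

```text
rim y60 [17.9906 60.0275]
lip y60 x-80 [-78.1311  59.971 ]
lip outer x-80 [-79.0683  -7.6051]
lip inner x-66 [-64.2138   8.9025]
pillar -x face x73 top, y21? [72.3974 21.6154]
pillar y43 [77.0565 43.016 ]
pillar2 y-21 [ 70.3866 -19.2011]
case outer x84 pillar [83.492  22.6082]
```

```bash
cat >> h.py <<'E'
YAW=163.; CO=np.array([.508,.1885,0]); RC=Rz(YAW)
G=np.array([-2,-1,30.2])*1e-3   # TCP in cover frame
def cov(tx,tz,th,ty=0):
    Rk=RC*R.from_euler('y',-th,degrees=True)
    tip=CO+RC.apply(np.array([tx,ty,tz])*1e-3)
    pos=tip+Rk.apply(G-np.array([-.076,0,0]))
    return pos, Rk*R.from_matrix(np.diag([-1.,1,-1]))
def incase(p): return 1e3*RC.inv().apply(np.array(p)-CO)
def where():
    "tip and tilt from the measured TCP, if the grasp holds"
    o=get_obs(); Rk=R.from_rotvec(o['eef_rot'])*R.from_matrix(np.diag([-1.,1,-1]))
    tip=np.array(o['tool_pos'])+Rk.apply(np.array([-.076,0,0])-G)
    print('tip',incase(tip),'eul',(RC.inv()*Rk).as_euler('zyx',degrees=True),'Fcase',RC.inv().apply(o['contact_force']))
E
python3 - <<'E'
from h import *
plan(*cov(-58,110,10)); where()
E
```

```text
now 8.925 [0.5003 0.0566 0.3753] F [ 0.5169 -0.7714 -1.3235] w 0.015674172287391392 q [0.02   0.1563 1.5728 0.0001 1.4141 0.3175]
shift mm [ -40.6068 -129.4993  222.6859] turn deg [ 0.0224 -9.9093 -0.0462]
tip [-105.1794  129.4991  344.9555] eul [-0.044  -0.0907  0.0263] Fcase [-0.7198  0.5866 -1.3235]
```

```bash
python3 -m jog '[[[-0.0136,-0.0432,0,0,0,0,0],[-0.0135,-0.0432,0,0,0,0,0],[-0.0135,-0.0432,0,0,0,0,0],[0,0,0.05,0,0,0,0],[0,0,0.05,0,0,0,0],[0,0,0.05,0,0,0,0],[0,0,0.045,0,0,0,0],[0,0,0.0277,0,0,0,0],[0,0,0,0,-5,0,0],[0,0,0,0,-5,0,0],[0,0,0,0,0,0,0],[0,0,0,0,0,0,0]]]'
python3 - <<'E'
from look import *
plan(*cov(-58,51.5,10)); where()
look([('case_catch',.0605),('case_slot',.054)],0,'pics/w4.png')
E
```

```text
clock: 10.42
tool_pos: [0.4995, 0.1923, 0.1532]
eef_rot: [-3.071, 0.46, 0.267]
contact_force: [1.0, 0.3, -0.6]
grip_width: 0.0156
now 10.425 [0.4995 0.1923 0.1532] F [ 0.9717  0.2934 -0.5847] w 0.015576947885466067 q [0.2384 0.4956 1.6802 0.0977 1.1173 0.4866]
shift mm [ 9.8345  0.1049 58.2559] turn deg [ 0.0151 -0.0731 -0.058 ]
tip [-58.409   -0.0474 110.6658] eul [-0.0553 -9.9269  0.0154] Fcase [-0.8435 -0.5646 -0.5847]
case_slot 0.83 [453.3 211.7] [0.5719 0.1685]
```

View pics/w4.png

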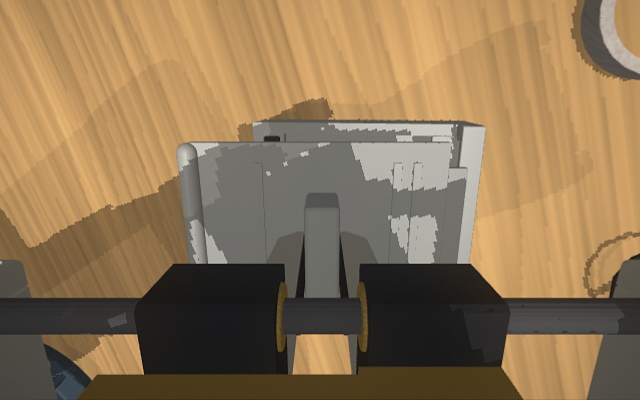

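```bash
python3 -m jog '[[[0.0025,0,0.015,0,0,0,0],[0.0025,0,0.015,0,0,0,0],[0.0024,0,0.014,0,0,0,0],[0.0016,0,0.0095,0,0,0,0],[0.0008,0,0.0047,0,0,0,0],[0,0,0,0,0,0,0],[0,0,0,0,0,0,0]]]'
python3 - <<'E'
from h import *
where(); plan(*cov(-70,51.3,10))
E
```

```text
clock: 11.45
tool_pos: [0.4995, 0.1925, 0.0949]
eef_rot: [-3.07, 0.46, 0.268]
contact_force: [0.5, -0.4, -0.7]
grip_width: 0.0159
tip [-58.3854  -0.3487  52.3091] eul [-0.0573 -9.9643 -0.0308] Fcase [-0.5642  0.2855 -0.6704]
now 11.45 [0.4995 0.1925 0.0949] F [ 0.456  -0.438  -0.6704] w 0.015943740472826904 q [0.2384 0.58   1.7124 0.1055 1.0015 0.4723]
shift mm [11.6323  0.3887 -1.0616] turn deg [-0.0303 -0.0357 -0.0519]
```

```bash
python3 -m jog '[[[0.003,0,-0.0003,0,0,0,0],[0.003,0,-0.0003,0,0,0,0],[0.003,0,-0.0003,0,0,0,0],[0.0026,0,-0.0002,0,0,0,0],[0,0,0,0,0,0,0],[0,0,0,0,0,0,0]]]'
python3 - <<'E'
from h import *
where(); plan(*cov(-75,51.3,8))
E
```

```text
clock: 12.2
tool_pos: [0.5103, 0.1891, 0.0935]
eef_rot: [-3.07, 0.46, 0.269]
contact_force: [-0.7, -0.2, -1.1]
grip_width: 0.0157
tip [-69.7005  -0.1519  50.9037] eul [ -0.0588 -10.0063  -0.0068] Fcase [ 0.5815  0.4313 -1.1026]
now 12.2 [0.5103 0.1891 0.0935] F [-0.6822 -0.2425 -1.1026] w 0.015737636765035784 q [0.2281 0.5958 1.6871 0.1029 1.0126 0.4645]
shift mm [4.1373 0.2187 1.2982] turn deg [-0.0057  2.0063 -0.0577]
```

```bash
python3 -m jog '[[[0.0014,0,0.0004,0,0.7,0,0],[0.0014,0,0.0004,0,0.7,0,0],[0.0013,0,0.0005,0,0.6,0,0],[0,0,0,0,0,0,0],[0,0,0,0,0,0,0]]]'
python3 - <<'E'
from h import *
where(); plan(*cov(-77,51.3,7))
E
```

```text
clock: 12.82
tool_pos: [0.5138, 0.188, 0.0915]
eef_rot: [-3.079, 0.462, 0.216]
contact_force: [-3.0, 1.1, -1.5]
grip_width: 0.0162
tip [-74.7414  -0.1293  51.2674] eul [-0.0556 -8.0392  0.0029] Fcase [ 3.1715 -0.2059 -1.463 ]
now 12.825 [0.5138 0.188  0.0915] F [-2.9727  1.1241 -1.463 ] w 0.01623537716054342 q [0.2325 0.5907 1.6987 0.0853 0.9752 0.478 ]
shift mm [1.6955 0.2015 0.9989] turn deg [ 0.0034  1.0392 -0.056 ]
```

```bash
python3 - <<'E'
from h import *
plan(*cov(-74.4,51.3,5.2))
E
```

```text
now 12.825 [0.5138 0.188  0.0915] F [-2.9727  1.1241 -1.463 ] w 0.01623537716054342 q [0.2325 0.5907 1.6987 0.0853 0.9752 0.478 ]
shift mm [-1.7485  0.2047  3.718 ] turn deg [ 0.0043  2.8392 -0.0559]
```

```bash
python3 -m jog '[[[-0.0006,0,0.0013,0,1,0,0],[-0.0006,0,0.0013,0,1,0,0],[-0.0005,0,0.0011,0,0.8,0,0],[0,0,0,0,0,0,0],[0,0,0,0,0,0,0]]]'
python3 - <<'E'
from h import *
where()
E
```

```text
clock: 13.45
tool_pos: [0.5122, 0.1886, 0.0882]
eef_rot: [-3.09, 0.463, 0.14]
contact_force: [-0.7, -0.2, -1.2]
grip_width: 0.016
tip [-74.9457  -0.2167  51.4317] eul [-0.0597 -5.1866 -0.014 ] Fcase [ 0.5635  0.3846 -1.2446]
```

```bash
python3 -m jog '[[[0,0,0,0,0,0,0.05],[0,0,0,0,0,0,0.05],[0,0,0,0,0,0,0.05],[0,0,0,0,0,0,0.05],[0,0,-0.02,0,0,0,0.05],[0,0,-0.03,0,0,0,0.05],[0,0,-0.03,0,0,0,0.05],[0,0,-0.03,0,5.2,0,0.05],[0,0.05,0,0,0,0,0],[0,0.05,0,0,0,0,0],[0,0.02,0,0,0,0,0],[0,0,0,0,0,0,0]]]'
python3 - <<'E'
from look import *
plan(*cov(-75,100,0))
look(COVER+CASE,.05,'pics/w5.png')
E
```

```text
clock: 14.95
tool_pos: [0.4862, 0.0701, 0.1979]
eef_rot: [-3.106, 0.469, -0.0]
contact_force: [0.9, -0.0, 0.5]
grip_width: 0.0146
now 14.95 [0.4862 0.0701 0.1979] F [ 0.9051 -0.0403  0.5396] w 0.01462036073959501 q [0.0484 0.2975 1.8451 0.     0.9987 0.348 ]
shift mm [ -13.1622 -120.5519   67.7081] turn deg [-0.0065 -0.0159 -0.1651]
cover 0.89 [303.5  39.2] [0.508  0.1909]
cover_ridge 0.82 [308.   27.6] [0.5131 0.1917]
cover_tongue 0.71 [397.8  37.4] [0.5786 0.1706]
cover_tongue 0.63 [224.9  99.8] [0.4323 0.1664]
cover_edge 0.83 [229.7  39.2] [0.4531 0.2072]
cover_edge 0.2 [307.2  29.9] [0.5124 0.1959]
cover_left 0.79 [225.5  98.1] [0.4339 0.1671]
cover_left 0.77 [300.8 364.3] [ 0.4124 -0.0967]
cover_right 0.46 [304.8  39.4] [0.5085 0.1898]
case_slot 0.67 [388.8  38.9] [0.56   0.1658]
case_catch 0.56 [206.7  39.7] [0.4497 0.198 ]
```

View pics/w5.png

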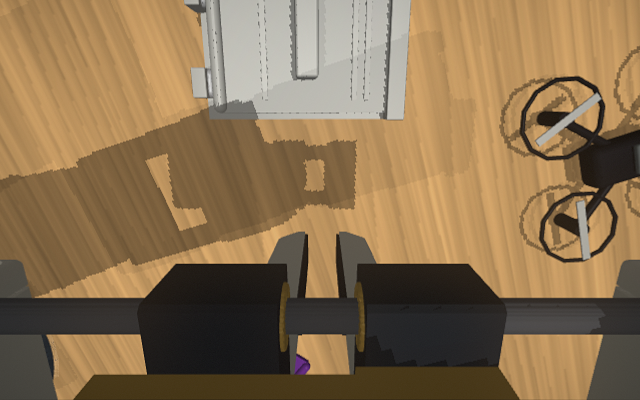

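```bash
python3 - <<'E'
from h import *
plan(CO+RC.apply([.055,0,.098]),down(-17))
E
```

```text
now 15.45 [0.4864 0.0712 0.1976] F [-0.2744  1.0101 -0.2997] w 0.0004182943318249278 q [ 0.0507  0.2986  1.8444 -0.      0.9987  0.3478]
shift mm [ -68.6643 -118.4349   99.6172] turn deg [ 0.0015  0.0038 -0.026 ]
```

```bash
python3 -m jog '[[[-0.023,-0.0395,0,0,0,0,0],[-0.023,-0.0395,0,0,0,0,0],[-0.0227,-0.0395,0,0,0,0,0],[0,0,0.04,0,0,0,0],[0,0,0.04,0,0,0,0],[0,0,0.014,0,0,0,0],[0,0,0.0056,0,0,0,0],[0,0,0,0,0,0,0],[0,0,0,0,0,0,0]]]'
python3 -c "
from h import *
plan(CO+RC.apply([.055,0,.088]),down(-17))"
python3 -m jog '[[[0,0,0.002,0,0,0,0],[0,0,0.002,0,0,0,0],[0,0,0.002,0,0,0,0],[0,0,0.002,0,0,0,0],[0,0,0.001,0,0,0,0],[0,0,0.001,0,0,0,0],[0,0,0,0,0,0,0]]]'
python3 -m jog '[[[0,0,0.001,0,0,0,0],[0,0,0.001,0,0,0,0],[0,0,0,0,0,0,0]]]'
```

```text
clock: 16.58
tool_pos: [0.456, 0.2045, 0.0991]
eef_rot: [-3.106, 0.466, -0.003]
contact_force: [-0.1, -0.1, 0.7]
grip_width: 0.0004
now 16.575 [0.456  0.2045 0.0991] F [-0.1284 -0.1296  0.6632] w 0.00041236294405359625 q [0.3284 0.4641 1.8973 0.     0.7784 0.6262]
shift mm [-0.6265  0.1449 11.1129] turn deg [-0.0613 -0.0834 -0.0636]
clock: 17.45
tool_pos: [0.4566, 0.2045, 0.089]
eef_rot: [-3.106, 0.466, -0.004]
contact_force: [1.6, -2.5, 9.2]
grip_width: 0.0002
clock: 17.82
tool_pos: [0.4572, 0.2047, 0.0874]
eef_rot: [-3.105, 0.466, -0.006]
contact_force: [1.9, -1.7, 12.9]
grip_width: 0.0003
```

```bash
for i in 1; do python3 -m jog '[[[0,0,0.001,0,0,0,0],[0,0,0.001,0,0,0,0],[0,0,0,0,0,0,0]]]'; python3 -m jog '[[[0,0,0.001,0,0,0,0],[0,0,0.001,0,0,0,0],[0,0,0,0,0,0,0]]]'; done
```

```text
clock: 18.2
tool_pos: [0.457, 0.2047, 0.0851]
eef_rot: [-3.105, 0.466, -0.006]
contact_force: [3.4, -0.1, 8.9]
grip_width: 0.0005
clock: 18.58
tool_pos: [0.4567, 0.2046, 0.0827]
eef_rot: [-3.106, 0.466, -0.004]
contact_force: [4.7, -0.4, 4.6]
grip_width: 0.0004
```

```bash
python3 -m jog '[[[0,0,0.001,0,0,0,0],[0,0,0.001,0,0,0,0],[0,0,0,0,0,0,0]]]'; python3 -m jog '[[[0,0,0.001,0,0,0,0],[0,0,0.001,0,0,0,0],[0,0,0,0,0,0,0]]]'; python3 -m jog '[[[0,0,0.001,0,0,0,0],[0,0,0.001,0,0,0,0],[0,0,0,0,0,0,0]]]'
```

```text
clock: 18.95
tool_pos: [0.4562, 0.2045, 0.0802]
eef_rot: [-3.106, 0.466, -0.003]
contact_force: [5.3, -1.0, 1.6]
grip_width: -0.0001
clock: 19.32
tool_pos: [0.4552, 0.2043, 0.078]
eef_rot: [3.107, -0.466, -0.001]
contact_force: [1.2, -0.9, 4.3]
grip_width: 0.0007
clock: 19.7
tool_pos: [0.4561, 0.2044, 0.0768]
eef_rot: [-3.106, 0.466, -0.002]
contact_force: [2.2, -2.1, 11.9]
grip_width: 0.0006
```

```bash
python3 -m jog '[[[0,0,0.001,0,0,0,0],[0,0,0.0005,0,0,0,0],[0,0,0,0,0,0,0]]]'; python3 -m jog '[[[0,0,0.0007,0,0,0,0],[0,0,0,0,0,0,0],[0,0,0,0,0,0,0]]]'
```

```text
clock: 20.08
tool_pos: [0.4564, 0.2045, 0.0759]
eef_rot: [-3.106, 0.466, -0.003]
contact_force: [0.2, -3.0, 20.3]
grip_width: 0.0008
clock: 20.45
tool_pos: [0.4564, 0.2045, 0.0755]
eef_rot: [-3.106, 0.465, -0.004]
contact_force: [-1.1, -4.8, 25.2]
grip_width: 0.0009
```

```bash
python3 -m jog '[[[0,0,-0.01,0,0,0,0],[0,0,-0.04,0,0,0,0],[0,0,-0.05,0,0,0,0],[0,0.05,-0.05,0,0,0,0],[0.02,0.05,-0.05,0,0,0,0],[0.02,0.01,0,0,0,0,0],[0.02,0,0,0,0,0,0],[0,0,0,0,0,0,0],[0,0,0,0,0,0,0]]]'
python3 - <<'E'
from look import *
look([('cover_left',.005),('cover_right',.005),('cover_edge',.005),('cover_ridge',.033),('case_catch',.0105)],.05,'pics/w6.png')
s=grab_frame('side'); print('side',[ (r['score'],r['location']) for r in landmark_of('cover_left','side')])
P=[CO+RC.apply([x,y,z]) for x,y,z in [(.061,.045,.055),(.061,-.045,.055),(.061,.045,.066),(.061,-.045,.066)]]
print('pred wrist L,R home; L,R on catch',proj('wrist',P)); 
plan(CO+RC.apply([.055,0,.09]),down(-17))
im=cv2.imread('pics/w6.png');cv2.imwrite('pics/w6c.png',cv2.resize(im[0:200,170:430],None,fx=3,fy=3,interpolation=2))
E
```

```text
clock: 21.58
tool_pos: [0.4806, 0.0954, 0.2601]
eef_rot: [3.107, -0.466, -0.003]
contact_force: [0.5, 0.2, 0.1]
grip_width: 0.0004
cover_left 0.56 [311. 345.] [ 0.406  -0.1018]
cover_right 0.86 [258.   25.5] [0.4649 0.2486]
cover_right 0.35 [246.3  75.2] [0.4391 0.2106]
cover_edge 0.61 [265.4  77.6] [0.4563 0.2031]
cover_ridge 0.55 [323.3  72.4] [0.5108 0.189 ]
case_catch 0.77 [243.7  77.7] [0.4374 0.2084]
side [(0.96, [246.7, 182.0]), (0.65, [294.0, 261.5])]
pred wrist L,R home; L,R on catch [[259.6565 123.6101]
 [254.8511  25.3432]
 [257.6686 124.3153]
 [252.5426  22.7279]]
now 21.975 [0.4814 0.0953 0.2606] F [ 0.4191 -0.4236 -0.0699] w 0.00041963759391302645 q [0.1005 0.2208 1.776  0.     1.1447 0.398 ]
shift mm [-56.9296 -96.8509 170.6405] turn deg [-0.0018 -0.0018 -0.0468]
```

View pics/w6c.png

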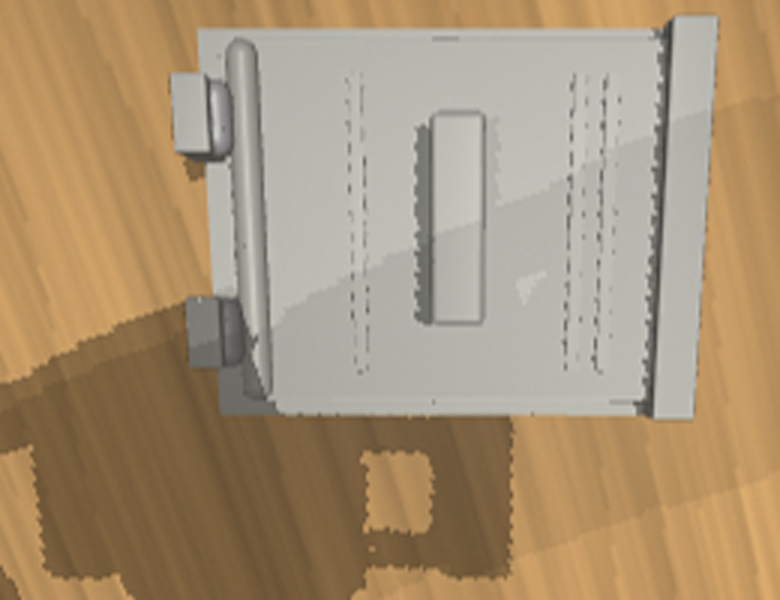

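```bash
python3 -m jog '[[[-0.019,-0.0323,0,0,0,0,0],[-0.019,-0.0323,0,0,0,0,0],[-0.0189,-0.0323,0.03,0,0,0,0],[0,0,0.05,0,0,0,0],[0,0,0.05,0,0,0,0],[0,0,0.03,0,0,0,0],[0,0,0.0106,0,0,0,0],[0,0,0.005,0,0,0,0],[0,0,0,0,0,0,0],[0,0,0,0,0,0,0]]]'
python3 -m jog '[[[0,0,0.002,0,0,0,0],[0,0,0.002,0,0,0,0],[0,0,0.001,0,0,0,0],[0,0,0.001,0,0,0,0],[0,0,0,0,0,0,0]]]'
```

```text
clock: 23.22
tool_pos: [0.4561, 0.2047, 0.0859]
eef_rot: [-3.106, 0.466, -0.002]
contact_force: [0.8, -1.1, 1.1]
grip_width: 0.0003
clock: 23.85
tool_pos: [0.4556, 0.2045, 0.0789]
eef_rot: [3.107, -0.466, -0.0]
contact_force: [0.8, 0.0, -0.1]
grip_width: 0.0003
```

Still free at tip height 57 mm, so the edge stayed down. Now the confirming push.

```bash
python3 -m jog '[[[0,0,0.001,0,0,0,0],[0,0,0.001,0,0,0,0],[0,0,0.001,0,0,0,0],[0,0,0,0,0,0,0]]]'; python3 -m jog '[[[0,0,0.0005,0,0,0,0],[0,0,0,0,0,0,0],[0,0,0,0,0,0,0]]]'
```

```text
clock: 24.35
tool_pos: [0.4565, 0.2047, 0.0767]
eef_rot: [-3.106, 0.466, -0.003]
contact_force: [1.0, -2.2, 7.0]
grip_width: 0.0004
clock: 24.72
tool_pos: [0.4566, 0.2047, 0.0764]
eef_rot: [-3.106, 0.466, -0.004]
contact_force: [-0.3, -1.0, 10.1]
grip_width: 0.0005
```

```bash
python3 -m jog '[[[0,0,0.0008,0,0,0,0],[0,0,0,0,0,0,0],[0,0,0,0,0,0,0]]]'; python3 -m jog '[[[0,0,0.0002,0,0,0,0],[0,0,0,0,0,0,0],[0,0,0,0,0,0,0],[0,0,0,0,0,0,0]]]'
```

```text
clock: 25.1
tool_pos: [0.4566, 0.2047, 0.0761]
eef_rot: [-3.106, 0.466, -0.004]
contact_force: [-2.4, -3.2, 17.8]
grip_width: 0.0003
clock: 25.6
tool_pos: [0.4567, 0.2047, 0.076]
eef_rot: [-3.106, 0.466, -0.004]
contact_force: [-2.4, -2.1, 19.0]
grip_width: 0.0007
```

```bash
python3 -m jog '[[[0,0,-0.01,0,0,0,0],[0,0,-0.04,0,0,0,0],[0,0,-0.05,0,0,0,0],[0,0.05,-0.05,0,0,0,0],[0.02,0.05,-0.05,0,0,0,0],[0.02,0.01,0,0,0,0,0],[0.02,0,0,0,0,0,0],[0,0,0,0,0,0,0],[0,0,0,0,0,0,0]]]'
python3 - <<'E'
from look import *
look([('cover_right',.005),('cover_edge',.005)],.05,'pics/w7.png')
top=grab_frame('top');cv2.imwrite('pics/top2.png',cv2.cvtColor(top,cv2.COLOR_RGB2BGR))
a,b=[cv2.imread('pics/w%d.png'%i).astype(int) for i in (6,7)]
im=cv2.imread('pics/w7.png');cv2.imwrite('pics/w7c.png',cv2.resize(im[0:200,170:430],None,fx=3,fy=3,interpolation=2))
print('diff',abs(a-b)[:150,220:410].mean())
E
```

```text
clock: 26.72
tool_pos: [0.481, 0.0956, 0.261]
eef_rot: [3.107, -0.466, -0.001]
contact_force: [-0.8, -0.2, 0.3]
grip_width: 0.0007
cover_right 0.81 [255.8  25.5] [0.4631 0.2495]
cover_edge 0.56 [262.9  79.7] [0.4533 0.2022]
diff 4.276643274853801
```

View pics/w7c.png

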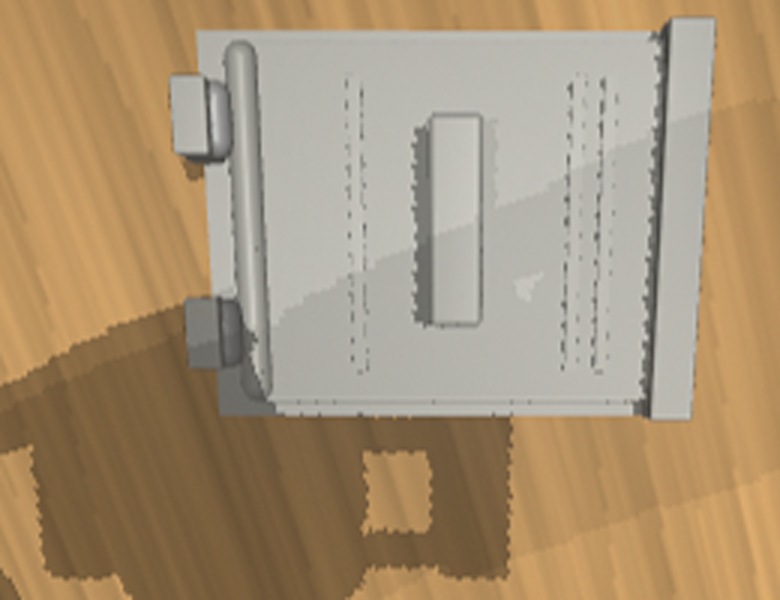

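The view is unchanged from before the confirming push. The cover sits flush, with the bead at crop (245, 220) under both rollers at (220, 118) and (232, 330), and the tongue under the lip. I'm handing it in.

```bash
python3 -c "
from station import *
print(job_done())"
```

```text
the job is handed in; nothing more can be done
None
```

The cover is on and closed, with the tongue under the lip and the bead under both rollers. The job was handed in at about 27 s of the 72 s allowed.

- **Hooking:** I gripped the grey cover by its ridge and slid the tongue into the slot at 10° to 8° of tilt until the shoulders met the posts, at about 3 N. I then lowered it to about 5° and released it.
- **Closing:** I pressed the rounded edge down with closed fingers. The force peaked near 13 N, fell to about 2 N as it passed the catches, then rose to 25 N against the seal.
- **Confirming push:** After lifting clear, I found the edge still down, with the fingertips free at 57 mm. I pushed again to 19 N, a little over the 15 N asked and well below the 50 N limit. The surface held at about 54 to 55 mm, where home is 55 mm.
- **Last checks:** The wrist picture looks the same as before that push, with the bead under both rollers, and the arm was touching nothing.
- **Not checked:** The networks did not find the +y corner from above, so that catch rests on the picture and the press heights. I did not view a final overall picture of the drone, tape or screwdriver, but the arm never came near them.

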